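Pack the food parcel, sound goods only

ROBOT

A 7-joint arm with a two-finger parallel gripper is mounted at the origin on the work surface. World frame = base frame: x ahead of the robot, y to its left, z up, the work surface at z = 0. Lengths are in m, angles in rad, forces in N, time in s.
With the tool pointing down it reaches from about 0.4 to 0.85 m from the base axis. Payload 6.9 kg.
Tool frame: the origin (TCP) lies at the very end of the fingers, on their centre line; the grasp point (between the pads) lies 19 mm behind it; z points along the fingers, y is the line along which they close (so a half turn about z gives the same grasp; the last joint's range is limited). The gripper opens to 85 mm and grips with 20 to 120 N. Pads are 22 mm wide; open, the fingers measure 114 mm over their backs; the gripper's body (76 mm by 85 mm) begins 54 mm behind the grasp point. The pads swing forward as they close: fully open they stand 13 mm farther back than shut.
Start: joints at [-1.071, 0.507, -0.238, 1.5, 0.126, 1.149, -0.155], TCP at [0.24, 0.577, 0.231] pointing down, gripper open.
Joint ranges: [-3.08, 3.08], [-0.24, 2.05], [-1.43, 1.35], [0, 2.5], [-1.52, 4.66], [0.17, 1.96], [-2.89, 2.89]. Speed limits (rad/s): [2.39, 2.39, 3.14, 3.14, 3.14, 3.14, 3.14].

INTERFACE

Orientations are given as [roll, pitch, yaw] about the fixed x, y, z axes, in that order (R = Rz(yaw) Ry(pitch) Rx(roll)).
In Python, from plant import manip gives the robot as it stands.
- The arm moves only by the tool move_arm, never from a script. Its argument "motion" is a list of rows, each a list of 6 numbers: the shift along the world's x, y, z normalised to -1 to 1, where 1 is 0.25 m, then the turn, a rotation vector about the world's x, y, z normalised to -1 to 1, where 1 is 90 degrees. In form: [[tx, ty, tz, ax, ay, az], ...]. A call has 1 to 8 rows; each row shifts and turns the commanded pose from where the row before left it; what a row does not reach is not made up. A row lasts 1/12 s, in which the tool goes at most 41.7 mm and 7.16 degrees, less where a joint would pass 70% of its speed; a pose out of reach is approached as far as the arm can. A call with a number of a shift or a turn outside -1 to 1 is refused whole. A call with a gripper value outside its range is refused whole. "jaw" is the closure, from 0 (fully open) to 1 (shut), set as the call begins (left out, the last holds). The fingers move at their own pace and stop on an object; the grip force is fixed at half the most. Time passes only in rows, so rows that do not move let the fingers close. It gives the time, the measured TCP pose, the force, the opening and the grip force at its end, in the units of the state.
- manip.get_state(): the state, without advancing time (a new reading comes with each control period).
- manip.read_camera(name): name is "scene" or "top"; returns a dict with "frame" (420x560x3 uint8, red, green, blue), "range_z" (420x560 float32, m along the optical axis (not along the pixel's ray), 0 where there is no reading), "intrinsics" (3x3 intrinsics, pixels), "eye" and "attitude" of the camera in the world. Camera axes: x right, y up, looking along -z (the intrinsics and any distortion apply to the point x, -y, -z); pixel columns grow to the right and rows downward; lengths in m; the calibration is good to about 2 mm. A picture is of the moment at which its call begins.
- manip.close_job(): hands the job in; it is judged then, once.
The state is a dict: "time": time; "joints": joint angles; "qd": joint speeds; "joint_torque": joint torques, N m; "tcp_pos": TCP position; "orientation": TCP orientation; "force": force on the tool from outside, world axes, zero at the start; "ft_torque": the same for the moment, N m; "width": finger opening in m; "grip_force": force on a finger pad.
Only numpy, scipy, OpenCV 4.12 (cv2) and the standard library are available. Lean on these libraries where they do the work, as an engineer would, in place of code of your own. Each camera call takes 0.05 s, during which the arm holds its last target. There are 200 camera calls.

TASK

Pack the food-bank parcel: put only the sound, sealed goods that lie about on the table into the open carton: stand the two good tins side by side in the long compartment, lay the sealed packet flat on top of the two tins, and stand the jar that has its lid upright in the short compartment behind the partition. Set each thing down, do not drop it in, and leave the dented tin, the jar without a lid and the torn-open packet where they are.

Things in the scene. Friction and masses are not known exactly. Their poses are not given: they have to be found in the camera images.
- tin_a_center (a point): centre (half-way up) of the first sound, sealed low food tin: a steel cylinder 65 mm in diameter and 54 mm high standing upright, white paper label with a green band, flat lid with a ring-pull, 0.22 kg. Its z axis points up; its yaw means nothing (round).
- tin_b_center (a point): centre (half-way up) of the second, identical, sound, sealed low food tin: a steel cylinder 65 mm in diameter and 54 mm high standing upright, white paper label with a green band, flat lid with a ring-pull, 0.22 kg. Its z axis points up; its yaw means nothing (round).
- jar_center (a point): centre (half-way up) of the sealed glass jar: amber glass body 62 mm in diameter up to 56 mm, closed by a steel screw lid 57 mm in diameter; 80 mm high in all, standing upright, paper label, 0.30 kg. Its z axis points up; its yaw means nothing (round).
- packet_center (a point): centre (half-way up) of the sealed packet: a closed, rigid dark-red card box lying flat, 140 mm along its x axis, 62 mm along its y axis, 28 mm thick (z up), cream panel on top, 0.16 kg
- dented_tin_center (a point): centre (half-way up) of the damaged tin, not to be packed: like the good tins (65 mm in diameter, 54 mm high, same label) but with one side and the rim caved in deeply, so that its outline from above is no circle, and no ring-pull
- open_jar_center (a point): centre (half-way up) of the opened jar, not to be packed: the same amber glass and label, 62 mm in diameter, 78 mm high, but empty and without a lid, so that one looks into it from above
- open_packet_center (a point): centre (14 mm above its underside) of the opened packet, not to be packed: the same dark-red box, 140 mm along x, 62 mm along y, 28 mm thick, but torn open along the top into two flaps that stand up from its long sides to 52 mm above the table and lean out to 46 mm from its middle line; inside, bare card and a foil sachet
- carton: open brown carton, fixed, flaps folded down outside (13 mm beyond the walls). Origin: centre of underside; x along its length, z up. Outside 267 (x) by 158 (y) by 88 mm high; walls, floor 4 mm. An upright 4 mm partition across it, top at z = 74 mm, leaves two compartments 150 mm wide in y: the long one x = -129.5 to 35.5 mm (middle -47), the short one x = 39.5 to 129.5 mm (middle 84.5)
Things that resemble listed ones, but are neither listed nor needed, are in the scene too. What is shaped like the part that bears jar_center but purple is not meant.

How it is judged:
By the outcome, as a careful person would: the job done as asked, in the order asked, and still so for the second after the job is handed in, with the robot touching nothing.
It also fails if it takes over 102 s, if anything falls off the work surface, if the arm or the gripper's body presses on something with over 40 N, if the wrist force passes 120 N, or if a joint passes its speed limit or range.

## Working session

There is one attempt and no reset: what is moved stays moved. The work goes in short steps, Python scripts to look and compute and a tool call to move; the robot and the scene stay as the last step left them, time stands still between calls to the robot, and variables do not carry over. Pictures are saved under pics/ and viewed, at most 14 in all, crops included, and the job is handed in when it is done.

Besides the shell and the picture viewer there is one more tool, called as name(argument=value, ...), one argument or row to a line, values as JSON. move_arm: Moves the arm, as the interface text tells. Its arguments: {"type":"object","properties":{"motion":{"type":"array"},"jaw":{"type":"number"}},"required":["motion"]}

```bash
mkdir -p pics; ls; cat > h.py <<'E'
from plant import manip
import numpy as np, cv2
def cam(n):
    c=manip.read_camera(n); return c
def save(img,name,scale=1.0):
    im=cv2.resize(img,None,fx=scale,fy=scale,interpolation=cv2.INTER_CUBIC); cv2.imwrite('pics/'+name,im[:,:,::-1])
def cloud(c):
    K=np.array(c['intrinsics']);z=c['range_z'];h,w=z.shape
    u,v=np.meshgrid(np.arange(w),np.arange(h))
    p=np.stack([(u-K[0,2])/K[0,0]*z,-(v-K[1,2])/K[1,1]*z,-z],-1)
    return p@R(c).T+np.array(c['eye'])
def R(c):
    a=np.array(c['attitude'],float)
    if a.shape==(3,3): return a
    from scipy.spatial.transform import Rotation as Q
    return Q.from_euler('xyz',a).as_matrix()
E
python3 - <<'E'
from h import *
for n in('scene','top'):
    c=cam(n); save(c['frame'],n+'0.png',1.4); print(n,c['intrinsics'],c['eye'],c['attitude'],{k:(v if np.size(v)<12 else 0) for k,v in c.items()if k not in('frame','range_z','intrinsics','eye','attitude')})
    np.savez(n+'0.npz',**{k:c[k] for k in('frame','range_z','intrinsics','eye','attitude')})
print(manip.get_state())
E
```

```text
pics
scene [[475.56741139   0.         277.34675049]
 [  0.         475.56741139 212.30201382]
 [  0.           0.           1.        ]] [ 0.85888175 -0.58159545  1.18784653] [ 0.56907759 -0.01487675  0.67819675] {}
top [[445.69643608   0.         277.63936714]
 [  0.         445.69643608 207.40607774]
 [  0.           0.           1.        ]] [0.31326008 0.01659839 1.26468045] [ 0.09043663 -0.00684226 -1.58679491] {}
{'time': 0.1, 'joints': array([-1.07149091,  0.50821466, -0.23751512,  1.50105556,  0.12574846,
        1.14888917, -0.15482671]), 'qd': array([ 1.28257879e-03, -3.02996643e-03,  7.22245029e-04, -3.34118150e-03,
       -4.36252356e-05,  6.56928512e-04,  6.92963611e-04]), 'joint_torque': array([-3.95978132e-03, -6.21835184e+01, -2.19454788e+00, -2.50206453e+01,
        1.24795720e-02,  7.75688386e-03,  2.05261199e-05]), 'tcp_pos': array([0.23973139, 0.57670176, 0.2305325 ]), 'orientation': array([-3.14002032e+00,  8.54916074e-05,  2.74778047e+00]), 'force': array([-0.34707422, -0.62402963, -0.5402467 ]), 'ft_torque': array([0.00711471, 0.03477571, 0.01030035]), 'grip_force': 0.0, 'width': 0.08507584910696961}
```

View pics/scene0.png

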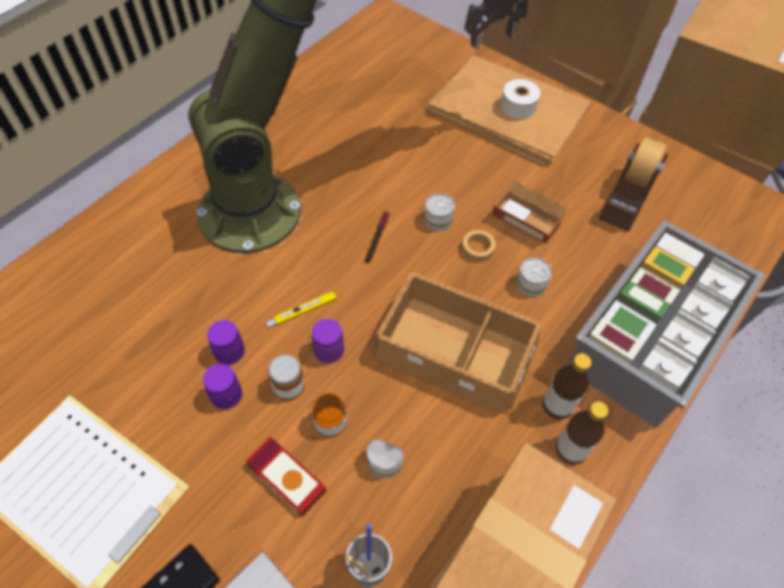

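View pics/top0.png

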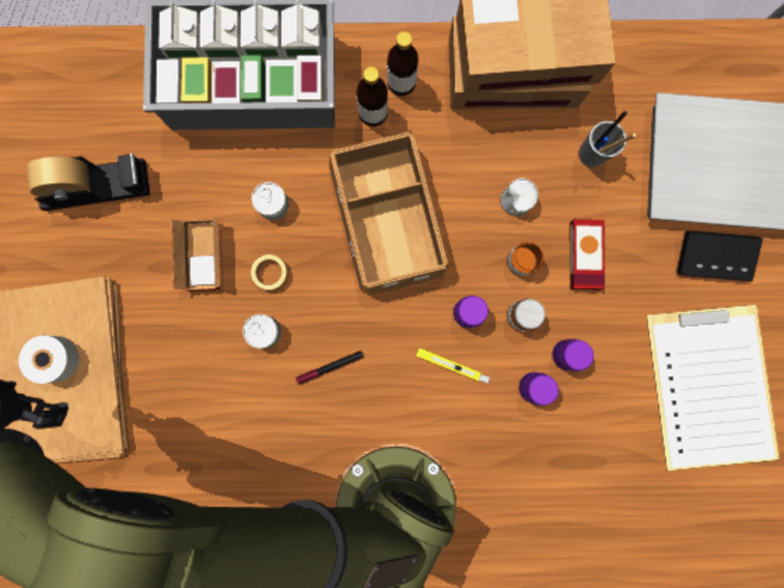

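Top view, in displayed pixels:
- **Tins:** (269,200) and (261,331) are round with ring-pulls, so they are the sound ones. (519,197) has a notched outline, so it is the dented one.
- **Jars:** (527,316) has a steel lid, so it is the one meant. (525,260) is open, and the purple ones at (471,311), (540,389) and (573,355) are decoys.
- **Packets:** (588,254) is sealed, (197,255) is torn open.

Next I'll confirm this in one enlarged crop and measure.

```bash
cat > m.py <<'E'
from h import *
d=np.load('top0.npz'); P=cloud(d); f=d['frame']
s=np.load('scene0.npz'); Ps=cloud(s)
tab=P[(abs(P[...,2])<.02)]; print('table z top',np.median(tab[:,2]), 'scene',np.median(Ps[abs(Ps[...,2])<.02][:,2]))
def blob(name,u,v,zlo,zhi,r=40):
    out=[]
    for Q,c in((P,d),):
        u0,v0=int(u/1.4),int(v/1.4)
        m=np.zeros(Q.shape[:2],np.uint8)
        m[max(v0-r,0):v0+r,u0-r:u0+r]=1
        m&=((Q[...,2]>zlo)&(Q[...,2]<zhi)).astype(np.uint8)
        n,l,st,ce=cv2.connectedComponentsWithStats(m)
        k=1+np.argmin([np.hypot(*(ce[i]-[u0,v0]))+1e3*(st[i,4]<30) for i in range(1,n)])
        pts=Q[l==k]
        (cx,cy),rr=cv2.minEnclosingCircle(pts[:,:2].astype(np.float32))
        rect=cv2.minAreaRect((pts[:,:2]*1000).astype(np.float32))
        print(name,len(pts),'circ',np.round([cx,cy,rr],4),'mean',np.round(pts.mean(0),4),'rect',np.round(rect[0],1),np.round(rect[1],1),round(rect[2],1))
blob('tin1',269,200,.045,.065); blob('tin2',261,331,.045,.065); blob('dent',519,197,.045,.065)
blob('jar',527,316,.072,.09); blob('openjar',525,260,.065,.09)
blob('packet',588,254,.02,.04); blob('torn',197,255,.01,.07)
blob('carton',388,210,.078,.1,90)
for i,(u,v) in enumerate([(471,311),(540,389),(573,355)]): blob('purple%d'%i,u,v,.05,.1,20)
for i,(u,v) in enumerate([(372,85),(403,50)]): blob('bottle%d'%i,u,v,.08,.3,20)
blob('crate',240,60,.08,.3,90)
def cr(im,u,v,r=28): return cv2.resize(im[v-r:v+r,u-r:u+r],(260,260),interpolation=cv2.INTER_CUBIC)
F=f; S=s['frame']
row1=np.hstack([cr(F,int(u/1.4),int(v/1.4)) for u,v in((269,200),(261,331),(519,197))])
row2=np.hstack([cr(F,int(527/1.4),int(290/1.4),40),cr(F,int(588/1.4),int(254/1.4)),cr(S,int(286/1.4),int(376/1.4))])
save(np.vstack([row1,row2]),'crop.png')
E
python3 m.py
```

```text
table z top -0.00011470263409996129 scene 0.0005889751285685918
tin1 435 circ [0.6093 0.243  0.0332] mean [0.61   0.2427 0.0511] rect [610.8 242.8] [63.9 62.7] 44.8
tin2 453 circ [0.3484 0.2589 0.0326] mean [0.3484 0.2592 0.0509] rect [348.5 258.3] [63.4 63.7] 74.0
dent 238 circ [ 0.6105 -0.2595  0.032 ] mean [ 0.6136 -0.2698  0.0496] rect [ 612.5 -268.7] [63.3 42.5] 10.7
jar 363 circ [ 0.3728 -0.2605  0.0288] mean [ 0.3723 -0.2598  0.079 ] rect [ 372.3 -260. ] [56.2 53.8] 88.3
openjar 111 circ [ 0.4842 -0.2642  0.0274] mean [ 0.4838 -0.2638  0.0742] rect [ 483.9 -264.4] [51.5 53.1] 55.7
packet 1119 circ [ 0.4935 -0.396   0.0749] mean [ 0.493  -0.3943  0.0277] rect [ 493.5 -394.3] [ 64.8 139.4] 87.9
torn 1001 circ [0.504  0.385  0.0816] mean [0.4975 0.396  0.0312] rect [504.2 385.5] [142.   93.2] 2.6
carton 1035 circ [0.5767 0.0061 0.1571] mean [0.5776 0.0066 0.0867] rect [577.1   6.6] [278.  167.5] 13.4
purple0 406 circ [ 0.3803 -0.1523  0.0306] mean [ 0.3792 -0.15    0.0764] rect [ 379.3 -151.4] [59.1 56.9] 42.8
purple1 445 circ [ 0.2287 -0.2787  0.0307] mean [ 0.2295 -0.2769  0.0758] rect [ 227.9 -279.2] [58.4 59. ] 89.8
purple2 455 circ [ 0.2929 -0.3486  0.0307] mean [ 0.2929 -0.3455  0.0755] rect [ 293.1 -347.7] [58.1 57.8] 20.1
bottle0 544 circ [0.7976 0.0341 0.0301] mean [0.7888 0.0336 0.1373] rect [794.8  34.8] [59.3 50.9] 82.6
bottle1 544 circ [ 0.8621 -0.0257  0.0304] mean [ 0.854  -0.025   0.1385] rect [859.5 -25.8] [60.3 52.1] 88.6
crate 10706 circ [0.8711 0.2843 0.2085] mean [0.8649 0.2882 0.1258] rect [869.7 284.7] [358.  219.1] 89.8
```

View pics/crop.png

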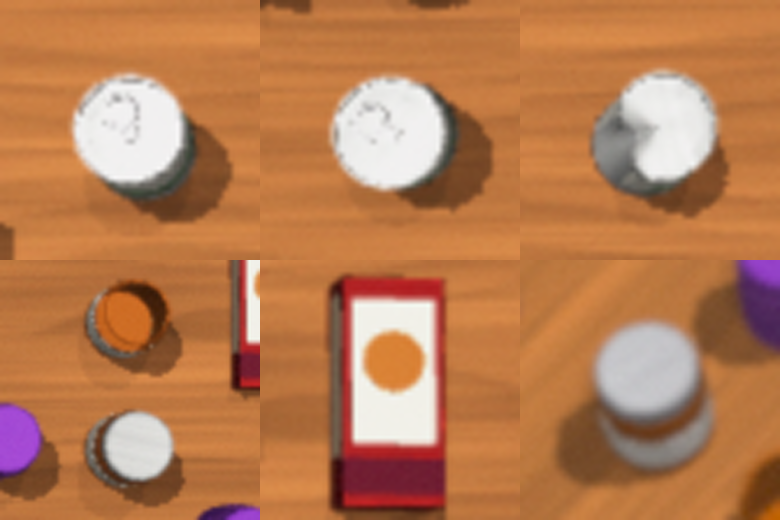

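The crops confirm it. Both tins on the left show ring-pulls and the third tin is caved in. The jar with the flat steel lid is intact and sits clear of the open jar. The packet with the cream panel is closed.

The carton is centred at (0.577, 0.0065) with yaw +13.4°. I'll start towards the first tin.

move_arm(
  motion=[
    [0.105,-0.095,0,0,0,0.0286],
    [0.105,-0.095,0,0,0,0.0286],
    [0.105,-0.095,0,0,0,0.0286],
    [0.105,-0.095,0,0,0,0.0286],
    [0.105,-0.095,0,0,0,0.0286],
    [0.105,-0.095,0,0,0,0.0286],
    [0.105,-0.095,0,0,0,0.0286],
    [0.105,-0.095,0,0,0,0.0286],
  ],
  jaw=0,
)

```text
time: 0.77
tcp_pos: [0.4508, 0.3856, 0.231]
orientation: [-3.141, -0.0, 3.109]
force: [0.9, -0.3, -0.3]
width: 0.0855
grip_force: 0.0
```

move_arm(
  motion=[
    [0.105,-0.095,0,0,0,0.0286],
    [0.105,-0.095,-0.08,0,0,0.0286],
    [0.105,-0.095,-0.08,0,0,0.0286],
    [0.105,-0.095,-0.08,0,0,0.0286],
    [0.105,-0.095,-0.08,0,0,0.0286],
    [0.105,-0.095,-0.08,0,0,0.0286],
    [0,0,0,0,0,0],
    [0,0,0,0,0,0],
  ],
)

```text
time: 1.43
tcp_pos: [0.6081, 0.2409, 0.1287]
orientation: [-3.14, -0.004, -2.912]
force: [-1.1, 0.5, 0.1]
width: 0.0855
grip_force: 0.0
```

move_arm(
  motion=[
    [0.005,0.008,-0.14,0,0,0],
    [0,0,-0.13,0,0,0],
    [0,0,-0.11,0,0,0],
    [0,0,-0.075,0,0,0],
    [0,0,0,0,0,0],
  ],
)

```text
time: 1.85
tcp_pos: [0.6052, 0.247, 0.0138]
orientation: [-3.141, -0.007, -2.905]
force: [-0.5, -0.1, -0.7]
width: 0.0856
grip_force: 0.0
```

move_arm(
  motion=[
    [0,0,0,0,0,0],
    [0,0,0,0,0,0],
    [0,0,0,0,0,0],
    [0,0,0,0,0,0],
    [0,0,0,0,0,0],
    [0,0,0,0,0,0],
  ],
  jaw=1,
)

```text
time: 2.35
tcp_pos: [0.6096, 0.2476, 0.0197]
orientation: [3.141, 0.003, -2.906]
force: [-0.8, 0.2, 7.3]
width: 0.0636
grip_force: 67.0
```

move_arm(
  motion=[
    [0,0,0,0,0,0],
    [0,0,0,0,0,0],
  ],
)

```text
time: 2.52
tcp_pos: [0.6096, 0.2476, 0.0197]
orientation: [3.141, 0.003, -2.906]
force: [-1.2, 0.5, 7.7]
width: 0.0634
grip_force: 67.0
```

move_arm(
  motion=[
    [0,0,0.08,0,0,0],
    [0,0,0.14,0,0,0],
    [0,0,0.14,0,0,0],
    [0,0,0.14,0,0,0],
    [0,0,0,0,0,0],
    [0,0,0,0,0,0],
  ],
)

```text
time: 3.02
tcp_pos: [0.6098, 0.2474, 0.1456]
orientation: [3.141, 0.005, -2.907]
force: [-0.9, 0.8, -2.6]
width: 0.0641
grip_force: 66.7
```

```bash
cat > look.py <<'E'
from h import *; import sys
n,name,u,v,r=sys.argv[1],sys.argv[2],*map(int,sys.argv[3:6])
c=cam(n); np.savez(name+'.npz',**{k:c[k] for k in('frame','range_z','intrinsics','eye','attitude')})
save(c['frame'][max(v-r,0):v+r,max(u-r,0):u+r],name+'.png',560/(2*r))
s=manip.get_state(); print(s['time'],s['tcp_pos'],s['orientation'],s['force'],s['width'])
E
python3 look.py scene s1 370 170 80
```

```text
3.0667 [0.60871011 0.24660779 0.14344685] [ 3.14154823e+00  1.63363332e-03 -2.90667109e+00] [-0.98626075 -0.55773536 -2.1842156 ] 0.06374065917119319
```

View pics/s1.png

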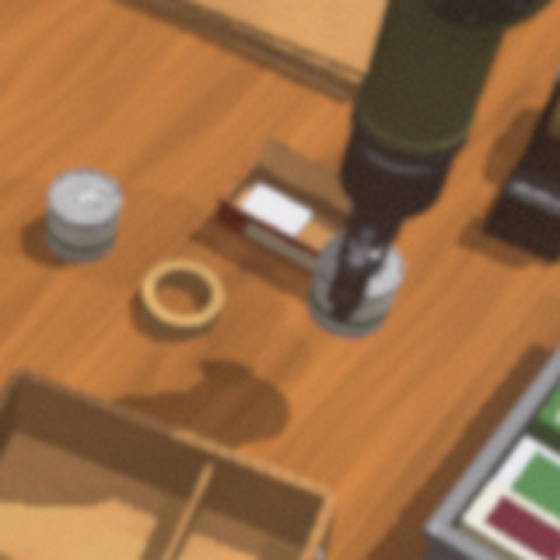

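Tin a is held and level. Carrying it to the slot next to the partition.

move_arm(
  motion=[
    [-0.025,-0.1386,0,0,0,0],
    [-0.025,-0.1386,0,0,0,0],
    [-0.025,-0.1386,0,0,0,0],
    [-0.025,-0.1386,0,0,0,0],
    [-0.025,-0.1386,0,0,0,0],
    [-0.025,-0.1386,0,0,0,0],
    [-0.025,-0.1386,0,0,0,0],
    [0,0,0,0,0,0],
  ],
)

```text
time: 3.73
tcp_pos: [0.562, -0.006, 0.1404]
orientation: [-3.137, -0.007, -2.917]
force: [-0.2, -0.6, -1.7]
width: 0.0634
grip_force: 66.9
```

move_arm(
  motion=[
    [0,0,0,0,0,0],
    [0,0,-0.06,0,0,0],
    [0,0,-0.1,0,0,0],
    [0,0,-0.1,0,0,0],
    [0,0,-0.08,0,0,0],
    [0,0,-0.05,0,0,0],
    [0,0,0,0,0,0],
    [0,0,0,0,0,0],
  ],
)

```text
time: 4.4
tcp_pos: [0.564, 0.0055, 0.0439]
orientation: [3.14, -0.003, -2.905]
force: [0.3, -0.8, -2.0]
width: 0.0635
grip_force: 66.9
```

```bash
python3 look.py scene s2 330 240 70
```

```text
4.45 [0.5648097  0.00524931 0.04491348] [ 3.14086862e+00 -5.16232862e-04 -2.90502641e+00] [ 0.10333469 -0.40648428 -2.51983351] 0.06323636547970693
```

View pics/s2.png

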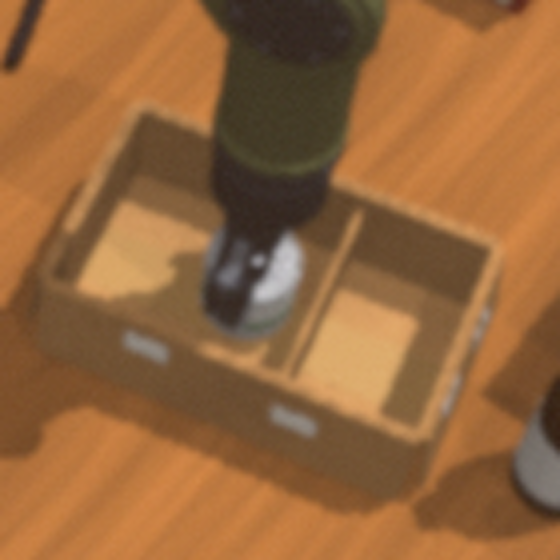

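The tin hangs level in the long compartment beside the partition, with its centre at about (255,283) in the crop, and touches nothing. Lowering it gently.

move_arm(
  motion=[
    [0,0,-0.04,0,0,0],
    [0,0,-0.02,0,0,0],
    [0,0,-0.01,0,0,0],
    [0,0,-0.006,0,0,0],
    [0,0,0,0,0,0],
  ],
)

```text
time: 4.87
tcp_pos: [0.5647, 0.0041, 0.0258]
orientation: [3.142, -0.0, -2.906]
force: [0.1, -0.8, -1.7]
width: 0.0637
grip_force: 66.9
```

move_arm(
  motion=[
    [0,0,-0.004,0,0,0],
    [0,0,-0.004,0,0,0],
    [0,0,0,0,0,0],
  ],
)

```text
time: 5.12
tcp_pos: [0.5649, 0.004, 0.024]
orientation: [-3.142, 0.0, -2.907]
force: [0.1, -0.5, -2.5]
width: 0.0634
grip_force: 66.9
```

move_arm(
  motion=[
    [0,0,-0.004,0,0,0],
    [0,0,-0.004,0,0,0],
    [0,0,0,0,0,0],
  ],
)

```text
time: 5.37
tcp_pos: [0.565, 0.004, 0.0236]
orientation: [-3.141, 0.001, -2.907]
force: [-3.8, -0.6, 14.1]
width: 0.0636
grip_force: 68.7
```

move_arm(
  motion=[
    [0,0,-0.004,0,0,0],
    [0,0,0,0,0,0],
    [0,0,0,0,0,0],
  ],
)

```text
time: 5.62
tcp_pos: [0.565, 0.004, 0.0235]
orientation: [-3.14, 0.001, -2.907]
force: [-7.2, -0.7, 23.4]
width: 0.0639
grip_force: 69.8
```

move_arm(
  motion=[
    [0,0,0.006,0,0,0],
    [0,0,0,0,0,0],
    [0,0,0,0,0,0],
    [0,0,0,0,0,0],
    [0,0,0,0,0,0],
    [0,0,0,0,0,0],
    [0,0,0,0,0,0],
  ],
  jaw=0,
)

```text
time: 6.2
tcp_pos: [0.5649, 0.0038, 0.0224]
orientation: [-3.141, -0.0, -2.907]
force: [1.6, -1.8, -0.7]
width: 0.0856
grip_force: 0.0
```

move_arm(
  motion=[
    [0,0,0.05,0,0,0],
    [0,0,0.1,0,0,0],
    [0,0,0.16,0,0,0],
    [0,0,0.16,0,0,0],
    [0,0,0.05,0,0,0],
  ],
)

```text
time: 6.62
tcp_pos: [0.5669, 0.005, 0.1578]
orientation: [-3.141, 0.007, -2.906]
force: [0.9, 0.2, 0.5]
width: 0.0856
grip_force: 0.0
```

move_arm(
  motion=[
    [-0.096,0.1135,0,0,0,0],
    [-0.096,0.1135,0,0,0,0],
    [-0.096,0.1135,0,0,0,0],
    [-0.096,0.1135,0,0,0,0],
    [-0.096,0.1135,0,0,0,0],
    [-0.096,0.1135,0,0,0,0],
    [-0.096,0.1135,0,0,0,0],
    [-0.096,0.1135,0,0,0,0],
  ],
)

```text
time: 7.28
tcp_pos: [0.3712, 0.2323, 0.1525]
orientation: [3.141, -0.0, -2.906]
force: [0.1, 0.8, -0.9]
width: 0.0855
grip_force: 0.0
```

move_arm(
  motion=[
    [-0.096,0.1135,0,0,0,0],
    [0,0,0,0,0,0],
    [0,0,0,0,0,0],
    [0,0,0,0,0,0],
  ],
)

```text
time: 7.62
tcp_pos: [0.3489, 0.2592, 0.1524]
orientation: [-3.141, -0.0, -2.906]
force: [-0.4, -0.0, 0.6]
width: 0.0856
grip_force: 0.0
```

move_arm(
  motion=[
    [0,0,-0.12,0,0,0],
    [0,0,-0.16,0,0,0],
    [0,0,-0.14,0,0,0],
    [0,0,-0.08,0,0,0],
    [0,0,-0.04,0,0,0],
    [0,0,0,0,0,0],
    [0,0,0,0,0,0],
  ],
)

```text
time: 8.2
tcp_pos: [0.3494, 0.2582, 0.0171]
orientation: [-3.14, -0.001, -2.909]
force: [-0.2, 0.0, 0.3]
width: 0.0856
grip_force: 0.0
```

move_arm(
  motion=[
    [0,0,0,0,0,0],
    [0,0,0,0,0,0],
    [0,0,0,0,0,0],
    [0,0,0,0,0,0],
    [0,0,0,0,0,0],
    [0,0,0,0,0,0],
  ],
  jaw=1,
)

```text
time: 8.7
tcp_pos: [0.3498, 0.2595, 0.0188]
orientation: [3.141, 0.002, -2.907]
force: [-0.5, -1.3, 6.9]
width: 0.0637
grip_force: 65.2
```

move_arm(
  motion=[
    [0,0,0.06,0,0,0],
    [0,0,0.12,0,0,0],
    [0,0,0.16,0,0,0],
    [0,0,0.16,0,0,0],
    [0,0,0,0,0,0],
    [0,0,0,0,0,0],
  ],
)

```text
time: 9.2
tcp_pos: [0.3502, 0.26, 0.1451]
orientation: [3.14, 0.006, -2.908]
force: [-0.9, -0.2, -3.6]
width: 0.0635
grip_force: 67.4
```

```bash
cat > tins.py <<'E'
from h import *
c=cam('top');P=cloud(c)
e=np.array([np.cos(np.radians(13.4)),np.sin(np.radians(13.4))]);o=np.array([.577,.0065])
d=P[...,:2]-o; lx=d@e; ly=d@np.array([-e[1],e[0]])
m=(abs(lx+47)<999)
rim=(P[...,2]>.08)&(P[...,2]<.096)&(abs(lx)<.16)&(abs(ly)<.1)
r=cv2.minAreaRect((P[rim][:,:2]*1000).astype(np.float32)); print('rim',r)
t=(P[...,2]>.05)&(P[...,2]<.066)&(lx>-.125)&(lx<.031)&(abs(ly)<.07)
n,l,st,ce=cv2.connectedComponentsWithStats(t.astype(np.uint8))
for i in range(1,n):
    if st[i,4]>100:
        q=l==i; (a,b),rr=cv2.minEnclosingCircle(np.stack([lx[q],ly[q]],-1).astype(np.float32)*1000); print('tin local',round(a,1),round(b,1),round(rr,1),st[i,4],P[q][:,2].mean())
pt=(P[...,2]>.06)&(P[...,2]<.077)&(abs(lx-.0375)<.01)&(abs(ly)<.06); print('partition lx',np.median(lx[pt]),pt.sum())
s=manip.get_state(); print(s['time'],s['tcp_pos'],s['width'])
E
python3 tins.py
```

```text
rim ((577.0843505859375, 6.4898223876953125), (277.19110107421875, 167.2884979248047), 13.369919776916504)
tin local -12.5 -0.1 32.4 424 0.05528017498879426
partition lx 0.03680254183899802 114
9.25 [0.34927645 0.25911638 0.14345146] 0.06363617858175297
```

Tin a stands at (-12.5, -0.1) mm in the carton frame, as planned. Carrying tin b.

move_arm(
  motion=[
    [0.0745,-0.1357,0,0,0,0],
    [0.0745,-0.1357,0,0,0,0],
    [0.0745,-0.1357,0,0,0,0],
    [0.0745,-0.1357,0,0,0,0],
    [0.0745,-0.1357,0,0,0,0],
    [0.0745,-0.1357,0,0,0,0],
    [0.0745,-0.1357,0,0,0,0],
    [0.0745,-0.1357,0,0,0,0],
  ],
)

```text
time: 9.92
tcp_pos: [0.4971, -0.0141, 0.1408]
orientation: [3.141, -0.003, -2.906]
force: [0.8, 0.4, -3.1]
width: 0.0637
grip_force: 67.3
```

move_arm(
  motion=[
    [0,0,0,0,0,0],
    [0,0,0,0,0,0],
    [0,0,-0.06,0,0,0],
    [0,0,-0.1,0,0,0],
    [0,0,-0.1,0,0,0],
    [0,0,-0.08,0,0,0],
    [0,0,-0.06,0,0,0],
    [0,0,-0.03,0,0,0],
  ],
)

```text
time: 10.58
tcp_pos: [0.4953, -0.0105, 0.0323]
orientation: [3.14, -0.005, -2.904]
force: [0.7, -0.1, -3.1]
width: 0.0638
grip_force: 67.5
```

move_arm(
  motion=[
    [0,0,-0.02,0,0,0],
    [0,0,-0.01,0,0,0],
    [0,0,-0.006,0,0,0],
    [0,0,-0.004,0,0,0],
    [0,0,0,0,0,0],
    [0,0,0,0,0,0],
  ],
)

```text
time: 11.08
tcp_pos: [0.4982, -0.012, 0.0256]
orientation: [-3.141, 0.001, -2.907]
force: [-0.6, -0.7, -2.1]
width: 0.0634
grip_force: 67.5
```

move_arm(
  motion=[
    [0,0,-0.004,0,0,0],
    [0,0,-0.004,0,0,0],
    [0,0,0,0,0,0],
  ],
)

```text
time: 11.33
tcp_pos: [0.4978, -0.012, 0.0231]
orientation: [-3.141, 0.0, -2.907]
force: [-0.0, -0.0, -2.2]
width: 0.0635
grip_force: 67.5
```

move_arm(
  motion=[
    [0,0,-0.004,0,0,0],
    [0,0,0,0,0,0],
    [0,0,0,0,0,0],
  ],
)

```text
time: 11.58
tcp_pos: [0.4978, -0.012, 0.0229]
orientation: [-3.141, 0.0, -2.907]
force: [-2.6, -0.1, 9.0]
width: 0.0637
grip_force: 69.1
```

move_arm(
  motion=[
    [0,0,0.004,0,0,0],
    [0,0,0,0,0,0],
    [0,0,0,0,0,0],
    [0,0,0,0,0,0],
    [0,0,0,0,0,0],
    [0,0,0,0,0,0],
    [0,0,0,0,0,0],
  ],
  jaw=0,
)

```text
time: 12.17
tcp_pos: [0.4981, -0.0122, 0.023]
orientation: [-3.141, 0.0, -2.907]
force: [1.3, -1.4, -0.1]
width: 0.0854
grip_force: 0.0
```

move_arm(
  motion=[
    [0,0,0.05,0,0,0],
    [0,0,0.1,0,0,0],
    [0,0,0.16,0,0,0],
    [0,0,0.16,0,0,0],
    [0,0,0.05,0,0,0],
  ],
)

```text
time: 12.58
tcp_pos: [0.4996, -0.0111, 0.1578]
orientation: [-3.141, 0.006, -2.906]
force: [1.0, 0.1, -0.5]
width: 0.0856
grip_force: 0.0
```

move_arm(
  motion=[
    [-0.0017,-0.1532,0,0,0,-0.0172],
    [-0.0017,-0.1532,0,0,0,-0.0172],
    [-0.0017,-0.1532,0,0,0,-0.0172],
    [-0.0017,-0.1532,0,0,0,-0.0172],
    [-0.0017,-0.1532,0,0,0,-0.0172],
  ],
)

```text
time: 13.0
tcp_pos: [0.4952, -0.2048, 0.153]
orientation: [3.141, -0.0, -3.042]
force: [1.1, -0.0, -0.2]
width: 0.0854
grip_force: 0.0
```

move_arm(
  motion=[
    [-0.0017,-0.1532,0,0,0,-0.0172],
    [-0.0017,-0.1532,0,0,0,-0.0172],
    [-0.0017,-0.1532,0,0,0,-0.0172],
    [-0.0017,-0.1532,0,0,0,-0.0172],
    [-0.0017,-0.1532,0,0,0,-0.0172],
    [0,0,0,0,0,0],
    [0,0,0,0,0,0],
    [0,0,0,0,0,0],
  ],
)

```text
time: 13.67
tcp_pos: [0.4936, -0.3938, 0.1524]
orientation: [3.14, -0.001, 3.107]
force: [0.7, 0.4, 0.1]
width: 0.0855
grip_force: 0.0
```

```bash
python3 tins.py; python3 look.py scene s3 280 280 140
```

```text
rim ((577.29638671875, 6.422416687011719), (277.5905456542969, 167.2445068359375), 13.253430366516113)
tin local -12.9 -0.5 32.8 421 0.055241699625244174
tin local -83.0 -0.0 32.4 431 0.05521908532723035
partition lx 0.0367865166245817 115
13.7167 [ 0.49398299 -0.39299001  0.15272702] 0.08520733707192701
13.7667 [ 0.49415006 -0.39284124  0.15294015] [ 3.14026359e+00 -7.92427358e-05  3.10922720e+00] [ 0.45993133 -0.94111966 -0.06996024] 0.08538914232461255
```

View pics/s3.png

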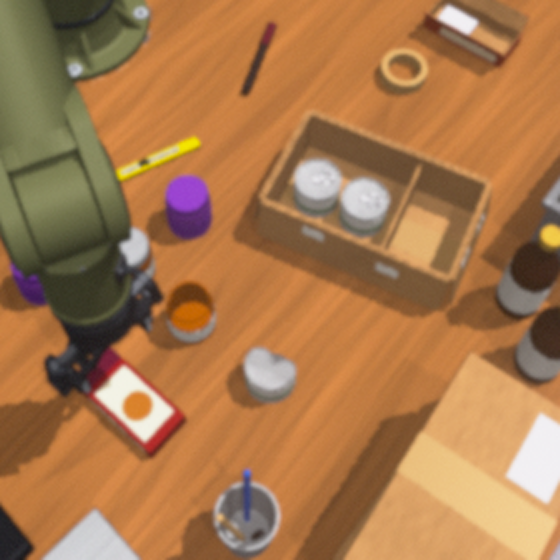

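Both tins stand side by side at -13 and -83 mm. The gripper is above the sealed packet, at about (135,400) in the crop. Descending.

move_arm(
  motion=[
    [0,-0.01,-0.14,0,0,0],
    [0,0,-0.16,0,0,0],
    [0,0,-0.14,0,0,0],
    [0,0,-0.08,0,0,0],
    [0,0,-0.04,0,0,0],
    [0,0,-0.02,0,0,0],
    [0,0,0,0,0,0],
    [0,0,0,0,0,0],
  ],
)

```text
time: 14.43
tcp_pos: [0.4947, -0.3974, 0.0094]
orientation: [-3.141, 0.002, 3.107]
force: [0.4, -0.5, 0.2]
width: 0.0854
grip_force: 0.0
```

move_arm(
  motion=[
    [0,0,0,0,0,0],
    [0,0,0,0,0,0],
    [0,0,0,0,0,0],
    [0,0,0,0,0,0],
    [0,0,0,0,0,0],
    [0,0,0,0,0,0],
    [0,0,0,0,0,0],
  ],
  jaw=1,
)

```text
time: 15.02
tcp_pos: [0.4945, -0.3979, 0.01]
orientation: [-3.14, 0.002, 3.106]
force: [-0.8, 1.7, 7.0]
width: 0.0607
grip_force: 66.0
```

move_arm(
  motion=[
    [0,0,0.06,0,0,0],
    [0,0,0.14,0,0,0],
    [0,0,0.16,0,0,0],
    [0,0,0.16,0,0,0],
    [0,0,0.04,0,0,0],
    [0,0,0,0,0,0],
    [0,0,0,0,0,0],
  ],
)

```text
time: 15.6
tcp_pos: [0.4934, -0.3976, 0.1486]
orientation: [-3.141, 0.001, 3.106]
force: [-1.1, -0.5, -1.6]
width: 0.0602
grip_force: 65.8
```

```bash
cat > pk.py <<'E'
from h import *; import sys
c=cam('top');P=cloud(c);f=c['frame'];s=manip.get_state()
hsv=cv2.cvtColor(f,cv2.COLOR_RGB2HSV);t=s['tcp_pos']
near=(abs(P[...,0]-t[0])<.1)&(abs(P[...,1]-t[1])<.1)
z=P[...,2]; top=t[2]+.018
m=near&(abs(z-top)<.012)
red=((hsv[...,0]<6)|(hsv[...,0]>170))&(hsv[...,1]>130)
cream=(hsv[...,1]<60)&(hsv[...,2]>150)
q=m&(red|cream)
for nm,k in(('red',m&red),('all',q)):
    r=cv2.minAreaRect((P[k][:,:2]*1000).astype(np.float32)); print(nm,k.sum(),r,z[k].mean())
print(s['time'],t,s['orientation'],s['force'],s['width'])
save(f,'pk_%.1f.png'%s['time'],1.0)
E
python3 pk.py; python3 look.py scene s4 210 310 90
```

```text
red 582 ((492.61480712890625, -396.8612976074219), (64.33536529541016, 140.1011962890625), 88.29512786865234) 0.16574116165333314
all 750 ((492.61480712890625, -396.8612976074219), (64.33536529541016, 140.1011962890625), 88.29512786865234) 0.1658763330033675
15.65 [ 0.49272577 -0.39710968  0.1471054 ] [ 3.14100899e+00 -1.36947424e-03  3.10636961e+00] [ 0.77328655  0.01177387 -1.44908256] 0.06047973486290415
15.7 [ 0.49246335 -0.39688973  0.14634895] [ 3.14011388e+00 -2.54225646e-03  3.10648616e+00] [ 1.16456486  0.66950359 -1.86522947] 0.060259362134955495
```

View pics/s4.png

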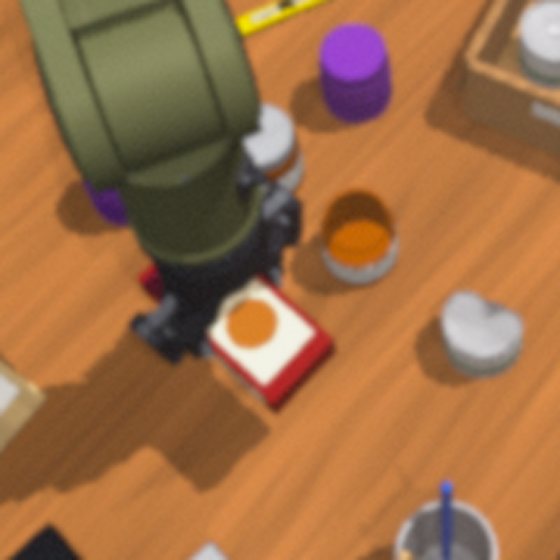

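The packet is held level and centred, with its panel at about (260,340) in the crop. Carrying it to the carton.

move_arm(
  motion=[
    [0.014,0.1429,0,0,0,0.0153],
    [0.014,0.1429,0,0,0,0.0153],
    [0.014,0.1429,0,0,0,0.0153],
    [0.014,0.1429,0,0,0,0.0153],
    [0.014,0.1429,0,0,0,0.0153],
    [0.014,0.1429,0,0,0,0.0153],
  ],
)

```text
time: 16.2
tcp_pos: [0.5134, -0.1812, 0.1461]
orientation: [3.14, -0.003, -3.031]
force: [0.2, 0.5, -0.9]
width: 0.0603
grip_force: 65.7
```

move_arm(
  motion=[
    [0.014,0.1429,0,0,0,0.0153],
    [0.014,0.1429,0,0,0,0.0153],
    [0.014,0.1429,0,0,0,0.0153],
    [0.014,0.1429,0,0,0,0.0153],
    [0.014,0.1429,0,0,0,0.0153],
    [0,0,0,0,0,0],
    [0,0,0,0,0,0],
    [0,0,0,0,0,0],
  ],
)

```text
time: 16.87
tcp_pos: [0.5312, -0.0048, 0.1466]
orientation: [3.141, -0.003, -2.912]
force: [0.1, -0.1, -1.2]
width: 0.0603
grip_force: 65.8
```

```bash
python3 pk.py
```

```text
red 64 ((484.9875793457031, 10.152604103088379), (57.52537155151367, 8.748820304870605), 12.57452392578125) 0.1644318161620531
all 65 ((484.66009521484375, 11.629453659057617), (57.678287506103516, 9.25587272644043), 16.214998245239258) 0.16426764254013287
16.9167 [ 0.53129183 -0.00563914  0.14678068] [-3.14148720e+00 -2.65368483e-03 -2.91346456e+00] [ 0.05948477 -0.02106305 -1.63704978] 0.06055583111429064
```

move_arm(
  motion=[
    [0,0,-0.06,0,0,0],
    [0,0,-0.09,0,0,0],
    [0,0,-0.08,0,0,0],
    [0,0,-0.04,0,0,0],
    [0,0,-0.03,0,0,0],
    [0,0,0,0,0,0],
    [0,0,0,0,0,0],
  ],
)

```text
time: 17.5
tcp_pos: [0.5322, -0.0049, 0.0732]
orientation: [-3.142, -0.0, -2.913]
force: [0.7, 0.2, -1.7]
width: 0.0608
grip_force: 65.8
```

move_arm(
  motion=[
    [0,0,-0.006,0,0,0],
    [0,0,-0.004,0,0,0],
    [0,0,-0.004,0,0,0],
    [0,0,0,0,0,0],
  ],
)

```text
time: 17.83
tcp_pos: [0.5323, -0.0045, 0.0699]
orientation: [-3.141, 0.001, -2.912]
force: [0.4, 0.4, -1.6]
width: 0.0605
grip_force: 65.8
```

move_arm(
  motion=[
    [0,0,-0.004,0,0,0],
    [0,0,-0.004,0,0,0],
    [0,0,0,0,0,0],
    [0,0,0,0,0,0],
  ],
)

```text
time: 18.17
tcp_pos: [0.5322, -0.0044, 0.068]
orientation: [-3.141, 0.001, -2.912]
force: [-1.7, 0.8, 6.0]
width: 0.0608
grip_force: 66.5
```

move_arm(
  motion=[
    [0,0,-0.004,0,0,0],
    [0,0,0,0,0,0],
    [0,0,0,0,0,0],
  ],
)

```text
time: 18.42
tcp_pos: [0.5323, -0.0044, 0.0679]
orientation: [-3.141, 0.001, -2.912]
force: [-4.3, 0.3, 16.3]
width: 0.0604
grip_force: 67.8
```

It makes contact at the expected height (TCP 0.068). Releasing.

move_arm(
  motion=[
    [0,0,0.006,0,0,0],
    [0,0,0,0,0,0],
    [0,0,0,0,0,0],
    [0,0,0,0,0,0],
    [0,0,0,0,0,0],
    [0,0,0,0,0,0],
    [0,0,0,0,0,0],
  ],
  jaw=0,
)

```text
time: 19.0
tcp_pos: [0.532, -0.0045, 0.0678]
orientation: [3.141, -0.0, -2.912]
force: [0.2, 0.4, -0.5]
width: 0.0855
grip_force: 0.0
```

move_arm(
  motion=[
    [0,0,0.05,0,0,0],
    [0,0,0.1,0,0,0],
    [0,0,0.15,0,0,0],
    [0,0,0.05,0,0,0],
    [0,0,0,0,0,0],
  ],
)

```text
time: 19.42
tcp_pos: [0.5341, -0.0042, 0.1589]
orientation: [-3.14, 0.006, -2.912]
force: [-0.1, -0.0, -0.2]
width: 0.0853
grip_force: 0.0
```

move_arm(
  motion=[
    [-0.0797,-0.1276,0,0,0,0],
    [-0.0797,-0.1276,0,0,0,0],
    [-0.0797,-0.1276,0,0,0,0],
    [-0.0797,-0.1276,0,0,0,0],
    [-0.0797,-0.1276,0,0,0,0],
    [-0.0797,-0.1276,0,0,0,0],
    [-0.0797,-0.1276,0,0,0,0],
    [-0.0797,-0.1276,0,0,0,0],
  ],
)

```text
time: 20.08
tcp_pos: [0.371, -0.2608, 0.1548]
orientation: [3.141, -0.001, -2.912]
force: [0.4, -1.0, 0.2]
width: 0.0858
grip_force: 0.0
```

move_arm(
  motion=[
    [0,0,0,0,0,0],
    [0,0,0,0,0,0],
    [0,0,0,0,0,0],
    [0,0,0,0,0,0],
  ],
)

```text
time: 20.42
tcp_pos: [0.3733, -0.2584, 0.1552]
orientation: [3.141, 0.0, -2.91]
force: [0.3, -0.8, -0.3]
width: 0.0855
grip_force: 0.0
```

```bash
python3 look.py scene s5 280 240 120; python3 - <<'E'
from h import *
d=np.load('s5.npz');P=cloud(d);z=P[...,2]
m=(abs(P[...,0]-.532)<.1)&(abs(P[...,1]+.004)<.06)&(abs(z-.086)<.012)
hsv=cv2.cvtColor(d['frame'],cv2.COLOR_RGB2HSV)
red=((hsv[...,0]<6)|(hsv[...,0]>170))&(hsv[...,1]>130)
k=(m&red).astype(np.uint8);n,l,st,ce=cv2.connectedComponentsWithStats(k,connectivity=8)
r=cv2.minAreaRect((P[k>0][:,:2]*1000).astype(np.float32));print(k.sum(),r,z[k>0].mean())
E
```

```text
20.4667 [ 0.37342338 -0.25835157  0.15527453] [ 3.14097844e+00  1.48775969e-04 -2.90973232e+00] [-0.14724867 -0.02223235  0.56016446] 0.0853495013767117
414 ((535.0055541992188, -6.5536651611328125), (139.72021484375, 64.41625213623047), 13.375447273254395) 0.08614219480297015
```

View pics/s5.png

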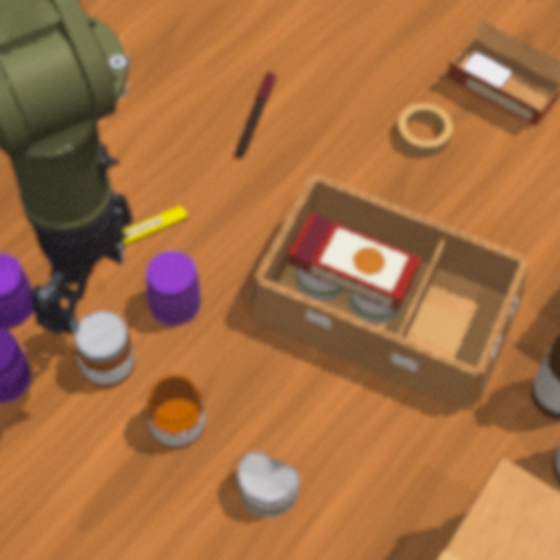

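The packet lies flat on both tins, clear of the walls and the partition, with its panel at about (365,262) in the crop. Next is the lidded jar.

move_arm(
  motion=[
    [0,-0.007,-0.12,0,0,0],
    [0,0,-0.14,0,0,0],
    [0,0,-0.13,0,0,0],
    [0,0,-0.09,0,0,0],
    [0,0,-0.05,0,0,0],
    [0,0,-0.02,0,0,0],
    [0,0,0,0,0,0],
    [0,0,0,0,0,0],
  ],
)

```text
time: 21.13
tcp_pos: [0.3734, -0.2609, 0.0184]
orientation: [-3.141, 0.0, -2.911]
force: [0.7, -1.1, 0.1]
width: 0.0856
grip_force: 0.0
```

move_arm(
  motion=[
    [0,0,0,0,0,0],
    [0,0,0,0,0,0],
    [0,0,0,0,0,0],
    [0,0,0,0,0,0],
    [0,0,0,0,0,0],
    [0,0,0,0,0,0],
    [0,0,0,0,0,0],
  ],
  jaw=1,
)

```text
time: 21.72
tcp_pos: [0.3732, -0.2614, 0.0194]
orientation: [-3.14, 0.002, -2.912]
force: [-1.2, 2.3, 9.8]
width: 0.0609
grip_force: 60.5
```

move_arm(
  motion=[
    [0,0,0.06,0,0,0],
    [0,0,0.14,0,0,0],
    [0,0,0.16,0,0,0],
    [0,0,0.16,0,0,0],
    [0,0,0.08,0,0,0],
    [0,0,0,0,0,0],
  ],
)

```text
time: 22.22
tcp_pos: [0.3746, -0.2627, 0.1728]
orientation: [-3.135, 0.006, -2.913]
force: [-0.5, -0.0, -3.0]
width: 0.0607
grip_force: 63.5
```

move_arm(
  motion=[
    [0.104,0.1044,0,0,0,0],
    [0.104,0.1044,0,0,0,0],
    [0.104,0.1044,0,0,0,0],
    [0.104,0.1044,0,0,0,0],
    [0.104,0.1044,0,0,0,0],
    [0.104,0.1044,0,0,0,0],
  ],
)

```text
time: 22.72
tcp_pos: [0.5287, -0.1035, 0.1669]
orientation: [3.141, -0.002, -2.913]
force: [0.9, -0.8, -3.9]
width: 0.0609
grip_force: 63.5
```

move_arm(
  motion=[
    [0.104,0.1044,0,0,0,0],
    [0.104,0.1044,0,0,0,0],
    [0.104,0.1044,0,0,0,0],
    [0.104,0.1044,0,0,0,0],
    [0.104,0.1044,0,0,0,0],
    [0,0,0,0,0,0],
    [0,0,0,0,0,0],
    [0,0,0,0,0,0],
  ],
)

```text
time: 23.38
tcp_pos: [0.6575, 0.0252, 0.1663]
orientation: [-3.141, -0.003, -2.912]
force: [-0.2, -0.7, -3.7]
width: 0.0608
grip_force: 63.5
```

```bash
python3 look.py scene s6 340 230 90
```

```text
23.4333 [0.65749462 0.02431435 0.16671859] [-3.14080995e+00 -2.81645014e-03 -2.91318900e+00] [-0.02697142 -0.21755349 -2.87419646] 0.0608305711835446
```

View pics/s6.png

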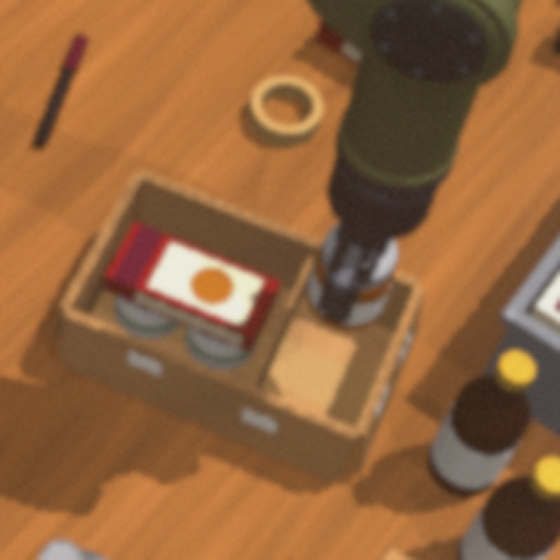

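The jar hangs upright over the short compartment, at about (350,280) in the crop. Lowering it.

move_arm(
  motion=[
    [0.006,0.005,-0.04,0,0,0],
    [0,0,-0.09,0,0,0],
    [0,0,-0.1,0,0,0],
    [0,0,-0.1,0,0,0],
    [0,0,-0.1,0,0,0],
    [0,0,-0.08,0,0,0],
    [0,0,-0.04,0,0,0],
    [0,0,0,0,0,0],
  ],
)

```text
time: 24.1
tcp_pos: [0.658, 0.0256, 0.0276]
orientation: [3.141, -0.005, -2.913]
force: [0.3, 0.3, -4.1]
width: 0.0607
grip_force: 63.5
```

move_arm(
  motion=[
    [0,0,0,0,0,0],
    [0,0,-0.008,0,0,0],
    [0,0,-0.006,0,0,0],
    [0,0,0,0,0,0],
  ],
)

```text
time: 24.43
tcp_pos: [0.6608, 0.0269, 0.028]
orientation: [-3.141, 0.002, -2.912]
force: [-0.5, -0.3, -3.6]
width: 0.0608
grip_force: 63.5
```

move_arm(
  motion=[
    [0,0,-0.004,0,0,0],
    [0,0,-0.004,0,0,0],
    [0,0,0,0,0,0],
  ],
)

```text
time: 24.68
tcp_pos: [0.6602, 0.027, 0.0251]
orientation: [-3.142, 0.0, -2.912]
force: [-0.1, -0.4, -3.6]
width: 0.0608
grip_force: 63.5
```

move_arm(
  motion=[
    [0,0,-0.004,0,0,0],
    [0,0,-0.004,0,0,0],
    [0,0,0,0,0,0],
  ],
)

```text
time: 24.93
tcp_pos: [0.6602, 0.027, 0.0235]
orientation: [-3.141, 0.0, -2.912]
force: [-0.9, -0.6, 2.3]
width: 0.0606
grip_force: 64.6
```

move_arm(
  motion=[
    [0,0,-0.004,0,0,0],
    [0,0,0,0,0,0],
    [0,0,0,0,0,0],
  ],
)

```text
time: 25.18
tcp_pos: [0.6603, 0.027, 0.0235]
orientation: [-3.141, 0.001, -2.912]
force: [-5.1, -0.3, 9.3]
width: 0.061
grip_force: 65.4
```

move_arm(
  motion=[
    [0,0,0.004,0,0,0],
    [0,0,0,0,0,0],
    [0,0,0,0,0,0],
    [0,0,0,0,0,0],
    [0,0,0,0,0,0],
    [0,0,0,0,0,0],
    [0,0,0,0,0,0],
  ],
  jaw=0,
)

```text
time: 25.77
tcp_pos: [0.6604, 0.0267, 0.023]
orientation: [-3.141, 0.0, -2.913]
force: [1.4, -1.0, 0.4]
width: 0.0855
grip_force: 0.0
```

move_arm(
  motion=[
    [0,0,0.05,0,0,0],
    [0,0,0.1,0,0,0],
    [0,0,0.16,0,0,0],
    [0,0,0.16,0,0,0],
    [0,0,0.16,0,0,0],
    [0,0,0.1,0,0,0],
  ],
)

```text
time: 26.27
tcp_pos: [0.661, 0.028, 0.2111]
orientation: [3.141, 0.005, -2.911]
force: [0.8, 0.2, -0.2]
width: 0.086
grip_force: 0.0
```

move_arm(
  motion=[
    [-0.1,0.12,0,0,0,0],
    [-0.1,0.12,0,0,0,0],
    [-0.1,0.12,0,0,0,0],
    [-0.1,0.12,0,0,0,0],
    [-0.1,0.12,0,0,0,0],
    [-0.1,0.12,0,0,0,0],
    [-0.1,0.12,0,0,0,0],
    [-0.1,0.12,0,0,0,0],
  ],
)

```text
time: 26.93
tcp_pos: [0.4583, 0.2684, 0.2066]
orientation: [3.141, 0.001, -2.912]
force: [0.7, 1.2, 0.2]
width: 0.0853
grip_force: 0.0
```

move_arm(
  motion=[
    [0,0,0,0,0,0],
    [0,0,0,0,0,0],
    [0,0,0,0,0,0],
  ],
)

```text
time: 27.18
tcp_pos: [0.4602, 0.2668, 0.2062]
orientation: [-3.141, 0.001, -2.911]
force: [0.7, 0.6, -0.1]
width: 0.0855
grip_force: 0.0
```

```bash
python3 look.py scene sF 280 240 130; python3 - <<'E'
from h import *
c=cam('top'); save(c['frame'],'topF.png',1.2)
P=cloud(c);z=P[...,2]
m=(np.hypot(P[...,0]-.6592,P[...,1]-.0261)<.045)&(abs(z-.084)<.005)&(cv2.cvtColor(c['frame'],cv2.COLOR_RGB2HSV)[...,1]<60)
print(cv2.minEnclosingCircle(P[m][:,:2].astype(np.float32)),m.sum(),z[m].mean(),z[m].std())
E
```

```text
27.2333 [0.4608215  0.26605988 0.20591193] [-3.14091883e+00  4.82131125e-04 -2.91330412e+00] [-0.46141474 -0.12293929 -0.11023341] 0.08520519565720218
((0.6598193645477295, 0.02617296576499939), 0.0287055354565382) 327 0.08350674667067849 0.002118271247665953
```

View pics/sF.png

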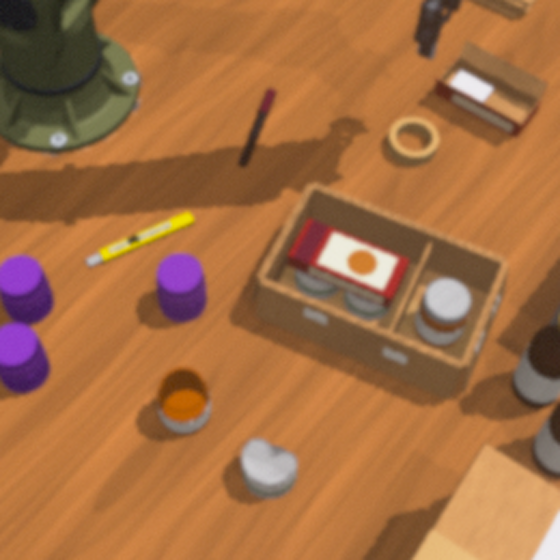

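View pics/topF.png

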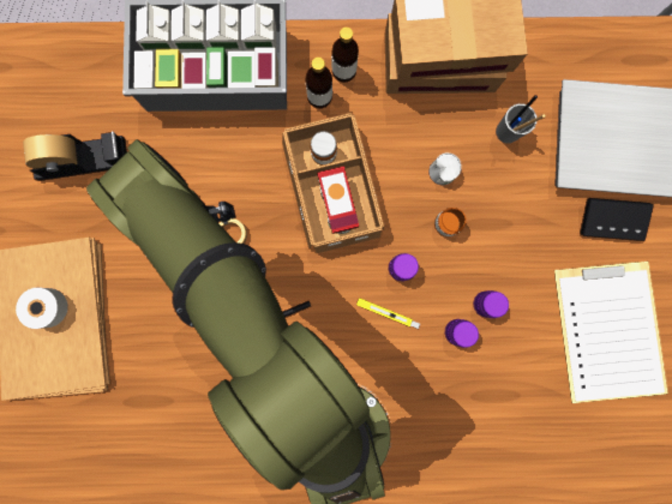

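The final pictures show the packet flat on both tins (scene crop (360,262)) and the lidded jar upright in the short compartment ((445,308)). The dented tin, the open jar and the torn packet have not moved, and the arm is clear. Handing in.

```bash
python3 -c "
from plant import manip
print(manip.close_job())"
```

```text
the job is handed in; nothing more can be done
None
```

The parcel is packed and handed in at about 27 s: both good tins side by side, the sealed packet flat on top of them, and the lidded jar upright behind the partition; the damaged goods were left where they were.

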